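# Put the setting ring away and shoot the rusted bolt

## Task

Lay the smaller of the two steel setting rings flat in the large compartment of the green case and shut the lid. Then lock the case: its slide bolt is rusted, so work it loose with short strokes back and forth, without forcing it, until it runs, and shoot it fully home through the lid's hasp. Leave the larger ring where it lies.

Things in the scene. Friction and masses are not known exactly. Their poses are not given: they have to be found in the camera images.
- case: Green steel case fixed to the bench, outside 130 (x) x 170 (y) x 50 (z) mm, walls and floor 6 mm. Origin at the centre of its underside; x points to the lid's hinge, away from the robot, y to the left. A 30 mm high divider at y = +33 mm parts it: the large empty compartment spans y -79..+31 and x -59..+59 mm, floor at z 6 mm; the narrow one holds a hex key.
- pocket (a point): Point on the floor in the middle of the large compartment (case frame x 0, y -24 mm, z 7 mm).
- lid_hinge (a point): Middle of the lid's hinge line, on top of the back wall (case frame x +65, y 0, z 50 mm); the line runs along the case's y.
- lid_edge (a point): Middle of the lid's free edge, on its outer face (the upper one when shut), 130 mm from the hinge line. The lid is 170 mm wide, 8 mm thick. At case y -35 mm a 22 mm wide tongue with the hasp stands out 32 mm further; shut, its top is at z = 58 mm and the hasp hangs 20 mm down, its hole in line with the bolt.
- lid (a joint): Lid angle in rad: 0 shut, 1.57 upright, up to 1.95 leaning back, away from the robot. It stands open by friction at the start and is closed by pushing its outer face from behind, over towards the robot (about 2 N at the edge); below about 0.8 it sinks shut slowly by itself.
- bolt (a joint): Slide in m along the case's -y: 0 at the start, 0.036 fully home through the hasp, -0.012 rear end. Rusted: at first it runs only from about -0.009 to +0.009, a hard stop at each end. It needs 4 N, on the last 4 mm before a stop up to 12 N. Each full stroke to a stop, opposite to the last, loosens the rust a bit; leaning on it does nothing. See also rod.
- grip (a point): On the bolt's upright dark steel grip post, 9 mm below its top. The post is 18 mm (case x) by 12 mm (case y), centred on this point, its top at z = 95 mm, clear of all round it from z = 58 mm up; push its faces towards +-y (or pinch it). At bolt 0 this point is at case frame x -87, y +30, z 86 mm.
- guide_pin: Unseen pin inside the ledge, 34 mm below the rod, that moves with the bolt. It bears on the rust and would bend if the bolt were forced against a hard stop with 60 N or more; 15 to 30 N are enough.
- small_ring: The smaller of two steel setting rings, 48 mm outside diameter, 18 mm high, lying flat on the bench left of the case; origin at the centre of its underside, z its axis.
- big_ring: The larger steel setting ring, 66 mm diameter, 20 mm high, flat on the bench left of the case like the smaller one, either in front of or behind it; it stays where it is. Origin at the centre of its underside.
- ledge (a point): Middle of the top of the ledge along the case's front (case frame x -86, y +2, z 28 mm), 42 x 150 mm, which carries the slide bolt, a rusty rod along y. The two straps over the rod, at case y -14 and +55 mm, and the keeper for its tip at y -56 mm reach up to z = 54 mm.
- rod (a point): On the bolt's rod, 9 mm thick, below the grip post (case frame x -87, y +30, z 46 mm at bolt 0). The 2nd to 5th (unknown) forward (-y) stroke, with a rearward stroke to its stop between each two, runs on past bolt 0.015; from then on it takes about 4 N all the way home. The hasp stops the bolt unless the lid is shut.

How it is judged:
On the way, in this order (a step that is already met when the one before it is completed fails the run):
1. the small ring lies flat in the large compartment, let go (x of small_ring in the frame of case between -0.06 and 0.06 m and y of small_ring in the frame of case between -0.08 and 0.031 m and z of small_ring in the frame of case below 0.012 m and angle between small_ring's own z axis and vertical below 0.15 rad and contact force between the fingers and small_ring below 0.1 N), for 0.2 s.
2. the lid is shut (value of joint lid below 0.03 rad), for 0.2 s.
3. the bolt has run fully home through the hasp (value of joint bolt above 0.032 m), for 0.1 s.
At the end, for the whole second after the job is handed in: The small ring lies flat (tilt under 0.15 rad, underside within 6 mm of the floor) in the large compartment, the lid is shut (under 0.03 rad), the bolt is home (joint over 0.032 m) and all is at rest (value of joint bolt above 0.032 m and value of joint lid below 0.03 rad and x of small_ring in the frame of case between -0.06 and 0.06 m and y of small_ring in the frame of case between -0.08 and 0.031 m and z of small_ring in the frame of case below 0.012 m and angle between small_ring's own z axis and vertical below 0.15 rad and velocity of joint bolt below 0.005 m/s and linear speed of small_ring below 0.02 m/s); the robot touches nothing.
It fails at once if the bolt is forced against its hard end (60 N or more) (contact force between guide_pin and anything else above 60 N).
It fails at once if the larger ring is moved by more than 30 mm (distance of big_ring from where it was at the start of the episode above 0.03 m).
It also fails if it takes over 67 s, if anything falls off the work surface, if the arm or the gripper's body presses on something with over 40 N, if the wrist force passes 120 N, or if a joint passes its speed limit or range.

## Robot

A 6-joint arm with a two-finger parallel gripper is mounted at the origin on a cart in front of the work surface, level with it; the furniture and walls round the work are solid. World frame = base frame: x ahead of the robot, y to its left, z up, the work surface at z = 0. Lengths are in m, angles in rad, forces in N, time in s.
With the tool pointing down it reaches from about 0.25 to 0.775 m from the base axis. Payload 4 kg.
Tool frame: the origin (TCP) lies between the finger pads; the fingertips stand 14 mm ahead of it and the grasp point (between the pads) lies 5 mm behind it (tip_reach is the distance from the TCP to the fingertips, in m); z points along the fingers, y is the line along which they close (so a half turn about z gives the same grasp; the last joint's range is limited). The gripper opens to 94 mm and grips with 3 to 60 N. Pads are 16 mm wide; open, the fingers measure 119 mm over their backs; the gripper's body (75 mm by 177 mm) begins 78 mm behind the grasp point.
Start: joints at [-1.418, 0.087, 1.371, -0, 1.684, -0.103], TCP at [0.139, -0.532, 0.22] pointing down, gripper open.
Joint ranges: [-3.1, 3.1], [-0.76, 2.03], [0.27, 2.55], [-1.08, 4.22], [0.17, 2.65], [-2.57, 2.57]. Speed limits (rad/s): [2.79, 2.79, 3.14, 3.14, 3.14, 3.14].

## Interface

Orientations are given as [roll, pitch, yaw] about the fixed x, y, z axes, in that order (R = Rz(yaw) Ry(pitch) Rx(roll)).
In Python, from bench import * gives the robot as it stands. The module is installed in compiled form; this text tells all that it offers.
- The arm moves only by the tool servo_tool, never from a script. Its argument "targets" is a list of rows, each a list of 4 numbers: the shift along the tool's x, y, z in cm, then the turn about the tool's z in degrees. A call has 1 to 8 rows; each row is the pose to reach, as a shift and turn from the pose commanded when the call began, along the tool's axes at that moment; what a row does not reach only later rows make up. A row lasts 1/8 s, in which the tool goes at most 62.5 mm and 10.7 degrees, less where a joint would pass 70% of its speed; a pose out of reach is approached as far as the arm can. A call with a gripper value outside its range is refused whole. "claw" is the closure in counts, from 0 (fully open) to 255 (shut), set as the call begins (left out, the last holds). The fingers move at their own pace and stop on an object; the grip force is fixed at half the most. Time passes only in rows, so rows that repeat a pose let the fingers close. It gives the time, the measured TCP pose, the force, the opening and the grip force at its end, in the units of the state.
- get_obs(): the state, without advancing time (a new reading comes with each control period).
- snapshot(name): name is "scene" or "top"; returns the picture (480x640x3 uint8, blue, green, red); there is no depth.
- camera_model(name): a dict with "camera_matrix" (3x3 intrinsics, pixels), "camera_from_world" (4x4, takes a point from world to camera coordinates). Camera axes: x right, y up, looking along -z (the intrinsics and any distortion apply to the point x, -y, -z); pixel columns grow to the right and rows downward; lengths in m; the calibration is good to about 2 mm. A picture is of the moment at which its call begins. camera_model takes no time and is no camera call.
- close_job(): hands the job in; it is judged then, once.
The state is a dict: "time": time; "joint_positions": joint angles; "qvel": joint speeds; "joint_torque": joint torques, N m; "tool_pos": TCP position; "ee_rot": TCP orientation; "wrist_force": force on the tool from outside, world axes, zero at the start; "wrist_torque": the same for the moment, N m; "width": finger opening in m; "finger_force": force on a finger pad.
Only numpy, scipy, OpenCV 4.12 (cv2) and the standard library are available. Lean on these libraries where they do the work, as an engineer would, in place of code of your own. Each camera call takes 0.05 s, during which the arm holds its last target. There are 200 camera calls.

## Working session

There is one attempt and no reset: what is moved stays moved. The work goes in short steps, Python scripts to look and compute and a tool call to move; the robot and the scene stay as the last step left them, time stands still between calls to the robot, and variables do not carry over. Pictures are saved under pics/ and viewed, at most 10 in all, crops included, and the job is handed in when it is done.

Besides the shell and the picture viewer there is one more tool, called after "Call:" by a JSON object that holds its "api" and its "payload", one argument or row to a line. servo_tool: Moves the arm, as the interface text tells. Its arguments: {"type":"object","properties":{"targets":{"type":"array"},"claw":{"type":"number"}},"required":["targets"]}

```bash
mkdir -p pics
python3 - <<'E'
from bench import *
import cv2, numpy as np
for n in("scene","top"):
    cv2.imwrite(f"pics/{n}0.png",snapshot(n)); c=camera_model(n)
    print(n,np.array(c["camera_matrix"]).round(1).tolist(),np.array(c["camera_from_world"]).round(3).tolist(),[k for k in c])
o=get_obs(); print(o)
E
```

```text
scene [[549.5, 0.0, 317.8], [0.0, 549.5, 228.1], [0.0, 0.0, 1.0]] [[0.734, -0.679, 0.009, -0.237], [0.604, 0.658, 0.449, -0.489], [-0.311, -0.324, 0.894, -0.699], [0.0, 0.0, 0.0, 1.0]] ['camera_matrix', 'camera_from_world']
top [[457.6, 0.0, 317.9], [0.0, 457.6, 237.8], [0.0, 0.0, 1.0]] [[0.01, -1.0, -0.0, 0.236], [0.973, 0.01, 0.229, -0.559], [-0.229, -0.002, 0.973, -0.814], [0.0, 0.0, 0.0, 1.0]] ['camera_matrix', 'camera_from_world']
{'time': 0.1, 'joint_positions': array([-1.41811446e+00,  8.78720141e-02,  1.37208017e+00, -1.67583299e-05,
        1.68358514e+00, -1.03118672e-01]), 'qvel': array([ 0.00079132, -0.00168577, -0.00308185, -0.000331  ,  0.00015321,
       -0.00081862]), 'joint_torque': array([ 2.46904041e-03, -3.41252053e+01, -3.03299689e+01,  7.20861135e-02,
        3.04131838e-02, -9.79441893e-05]), 'tool_pos': array([ 0.13907126, -0.53165468,  0.2184378 ]), 'ee_rot': array([-3.13965660e+00, -1.83609242e-04,  2.55798489e-01]), 'wrist_force': array([ 0.07087963, -0.03688711,  0.38445274]), 'wrist_torque': array([ 0.00541911, -0.02926199,  0.0004798 ]), 'finger_force': 0.0, 'width': 0.0939025413136183}
```

View pics/scene0.png

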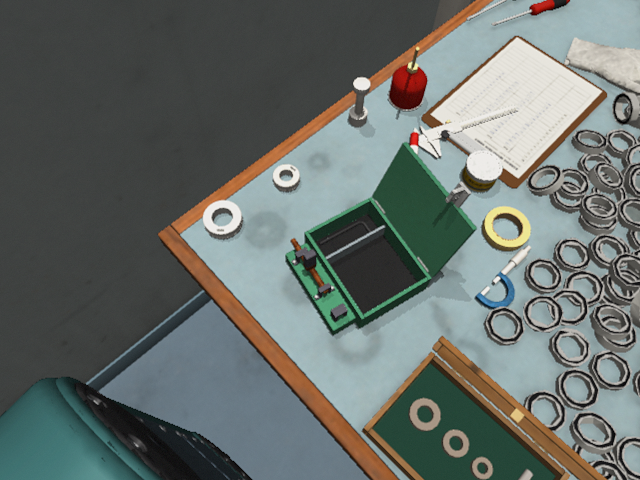

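View pics/top0.png

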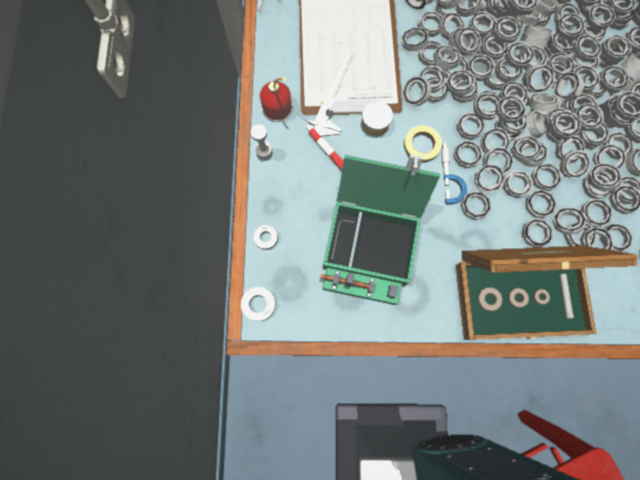

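The scene view shows the big ring at (222,218), the small ring at (286,178) and the open case around (365,265). In the top view the small ring is at (265,237), the big one at (258,303) and the case around (370,255). I'll measure the rings and zoom in on the case.

```bash
cat > h.py <<'E'
import cv2, numpy as np
from bench import *
def ray(n,u,v):
    c=camera_model(n);K=np.array(c["camera_matrix"]);T=np.array(c["camera_from_world"])
    d=np.linalg.inv(K)@[u,v,1]; d=T[:3,:3].T@(d*[1,-1,-1]); return -T[:3,:3].T@T[:3,3],d
def plane(n,u,v,z):
    o,d=ray(n,u,v); return o+d*(z-o[2])/d[2]
def tri(a,b):
    A=np.zeros((3,3));r=np.zeros(3);L=[ray("scene",*a),ray("top",*b)]
    for o,d in L:
        d=d/np.linalg.norm(d);P=np.eye(3)-np.outer(d,d);A+=P;r+=P@o
    p=np.linalg.solve(A,r); return p
def proj(n,p):
    c=camera_model(n);T=np.array(c["camera_from_world"]);q=T[:3,:3]@np.array(p)+T[:3,3]
    k=np.array(c["camera_matrix"])@(q*[1,-1,-1]); return k[:2]/k[2]
E
python3 - <<'E'
from h import *
for n,cs in (("scene",{"small":(286,178,18),"big":(222,218,20)}),("top",{"small":(265,237,18),"big":(258,303,20)})):
    im=cv2.imread(f"pics/{n}0.png");
    m=(im.min(2)>185).astype(np.uint8)
    for k,(u,v,h) in cs.items():
        w=np.zeros_like(m);w[v-26:v+26,u-26:u+26]=m[v-26:v+26,u-26:u+26]
        c=max(cv2.findContours(w,0,2)[0],key=cv2.contourArea);e=cv2.fitEllipse(c)
        print(n,k,e,plane(n,*e[0],h/1000).round(4))
a=cv2.resize(cv2.imread("pics/top0.png")[150:310,315:445],None,fx=3,fy=3,interpolation=3)
b=cv2.resize(cv2.imread("pics/scene0.png")[185:345,280:415],None,fx=3,fy=3,interpolation=3)
cv2.imwrite("pics/crop.png",np.hstack([a,b]))
E
```

```text
scene small ((285.7135009765625, 174.8145294189453), (22.016502380371094, 25.956560134887695), 84.7956771850586) [0.5696 0.3505 0.018 ]
scene big ((221.8416290283203, 216.627685546875), (32.483070373535156, 38.300209045410156), 72.66363525390625) [0.4339 0.3599 0.02  ]
top small ((267.0748291015625, 237.5215606689453), (51.25164031982422, 59.09840774536133), 90.78953552246094) [0.567  0.3445 0.018 ]
top big ((258.8165283203125, 302.78887939453125), (40.62220764160156, 48.199771881103516), 172.5458221435547) [0.4352 0.3557 0.02  ]
```

View pics/crop.png

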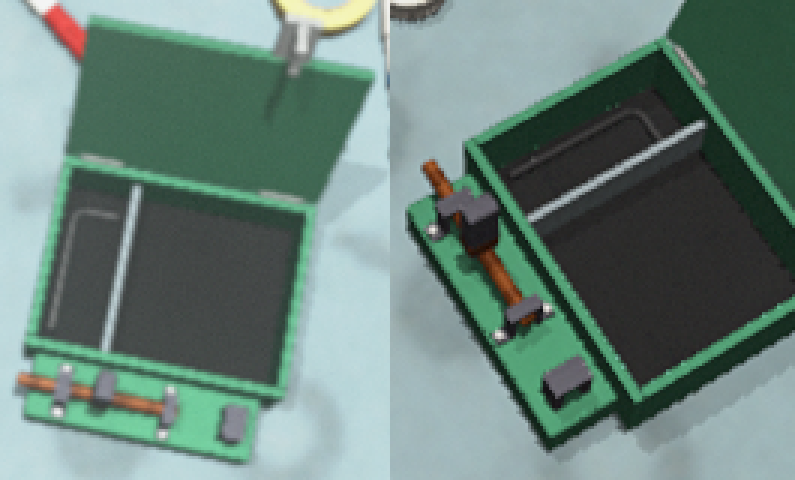

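The crop shows the open case in both views. The rim corners are clear: front-left at top px (323.3,265) and scene px (305,231.7), front-right at (409.3,282.3) and (360,319), and back-left at (336.7,202.7) and (370.7,198.3). The grip post top is also visible.

Run:
```python
from h import *
im=cv2.imread("pics/top0.png");w=(im.min(2)>200).astype(np.uint8)[220:256,248:284]
c=max(cv2.findContours(w,0,2)[0],key=cv2.contourArea);e=cv2.fitEllipse(c);print(e,plane("top",e[0][0]+248,e[0][1]+220,.018))
P={}
for k,s,t in (("FL",(305,231.7),(323.3,265)),("FR",(360,319),(409.3,282.3)),("BL",(370.7,198.3),(336.7,202.7))):
    p=tri(s,t);a=plane("scene",*s,.05);b=plane("top",*t,.05);P[k]=(a+b)/2;print(k,p.round(4),a.round(4),b.round(4))
d=P["FL"]-P["FR"];e=P["BL"]-P["FL"];print(np.linalg.norm(d),np.linalg.norm(e),np.arctan2(-d[0],d[1]),np.arctan2(e[1],e[0]))
yaw=(np.arctan2(-d[0],d[1])*170+np.arctan2(e[1],e[0])*130)/300
R=np.array([[np.cos(yaw),-np.sin(yaw)],[np.sin(yaw),np.cos(yaw)]])
loc={"FL":(-.065,.085),"FR":(-.065,-.085),"BL":(.065,.085)}
o=np.mean([P[k][:2]-R@loc[k] for k in P],0);print("yaw",yaw,"case",o)
def W(x,y,z): return np.r_[o+R@[x,y],z]
for k,q in {"grip":(-.087,.03,.086),"posttop":(-.087,.03,.095),"pocket":(0,-.024,.007),"keeper":(-.087,-.056,.054),"hinge":(.065,0,.05)}.items():
    print(k,W(*q).round(4),proj("scene",W(*q)).round(1),proj("top",W(*q)).round(1))
```

```text
((16.685758590698242, 15.828910827636719), (22.567134857177734, 24.109098434448242), 66.56765747070312) [0.57045278 0.34942181 0.018     ]
FL [0.506  0.2301 0.0561] [0.509  0.2321 0.05  ] [0.5062 0.2304 0.05  ]
FR [0.4723 0.0673 0.0536] [0.4717 0.0684 0.05  ] [0.4744 0.0659 0.05  ]
BL [0.6325 0.2047 0.048 ] [0.6314 0.2041 0.05  ] [0.632  0.2047 0.05  ]
0.1677025442767213 0.12702387294481327 -0.20747129468914166 -0.2132900257354989
yaw -0.20999274480922983 case [0.55271059 0.13539283]
grip [0.4739 0.1829 0.086 ] [309.4 256.8] [349.3 279.3]
posttop [0.4739 0.1829 0.095 ] [309.4 254.4] [349.7 278.6]
pocket [0.5477 0.1119 0.007 ] [372.2 277.5] [381.4 249.1]
keeper [0.4559 0.0988 0.054 ] [338.5 310.7] [392.7 291.5]
hinge [0.6163 0.1218 0.05  ] [400.4 236.5] [378.5 210.7]
```

Call:
{"api": "servo_tool", "payload": {
  "targets": [
    [3,-3.5,0,-6],
    [7,-8,0,-16],
    [11.5,-13,0,-26],
    [16,-18.5,0,-36],
    [20,-23.5,0,-46],
    [24,-28,0,-56],
    [28,-32.5,0,-66],
    [32,-37,0,-76]
  ],
  "claw": 0
}}

```text
time: 1.1
tool_pos: [0.3518, -0.0984, 0.2193]
ee_rot: [3.141, 0.0, 1.588]
wrist_force: [0.9, -1.2, 0.0]
width: 0.094
finger_force: 0.0
```

```bash
cat >> h.py <<'E'
CO=np.array([.5527,.1354]);CY=-.21
RC=np.array([[np.cos(CY),-np.sin(CY)],[np.sin(CY),np.cos(CY)]])
def W(x,y,z): return np.r_[CO+RC@[x,y],z]
def C(p): return np.r_[RC.T@(np.array(p)[:2]-CO),p[2]]
from scipy.spatial.transform import Rotation as Ro
def go(p,yaw=np.pi-.21):
    o=get_obs();R=Ro.from_euler("xyz",o["ee_rot"])
    s=R.inv().apply(np.array(p)-o["tool_pos"])*100
    t=-np.degrees((yaw-o["ee_rot"][2]+np.pi)%(2*np.pi)-np.pi)
    print("go",s.round(2),"turn",round(t,1),"q6",o["joint_positions"][5].round(2),"case",C(o["tool_pos"]).round(4),"F",o["wrist_force"].round(1),"t",round(o["time"],2),"w",round(o["width"],4),o["finger_force"])
E
python3 -c "
from h import *
go([.57,.3495,.12])"
```

```text
go [44.42 22.56  9.92] turn -77.0 q6 -0.44 case [-0.1478 -0.2705  0.2193] F [ 0.9 -1.2  0. ] t 1.1 w 0.094 0.0
```

Call:
{"api": "servo_tool", "payload": {
  "targets": [
    [5,2.5,0,-9.5],
    [10.5,5.5,0,-19.5],
    [16,8,0,-29],
    [22,11,0,-39],
    [28,14,0,-49],
    [34,17.5,0,-58],
    [40,20.5,2,-67],
    [44.5,22.5,5,-77]
  ]
}}

```text
time: 2.1
tool_pos: [0.5663, 0.3353, 0.1774]
ee_rot: [3.14, 0.002, 2.932]
wrist_force: [1.6, -1.1, -0.2]
width: 0.0935
finger_force: 0.0
```

```bash
python3 -c "
from h import *
go([.57,.3495,.014])"
```

```text
go [-0.03  1.44 16.34] turn 0.0 q6 -0.91 case [-0.0284  0.1984  0.1774] F [ 1.6 -1.1 -0.2] t 2.1 w 0.0935 0.0
```

Call:
{"api": "servo_tool", "payload": {
  "targets": [
    [0,0,5,0],
    [0,0,10,0],
    [0,0,10,0],
    [0,0,10,0]
  ]
}}

```text
time: 2.6
tool_pos: [0.5658, 0.3333, 0.079]
ee_rot: [3.14, 0.002, 2.926]
wrist_force: [-0.1, 0.7, -0.3]
width: 0.094
finger_force: 0.0
```

```bash
python3 -c "
from h import *
go([.57,.3495,.0165]);cv2.imwrite('pics/a.png',np.hstack([cv2.resize(snapshot('top')[180:300,220:320],(400,480)),cv2.resize(snapshot('scene')[120:220,235:335],(400,480))]))"
```

```text
go [-0.05  1.66  6.25] turn -0.3 q6 -0.91 case [-0.0284  0.1963  0.079 ] F [-0.1  0.7 -0.3] t 2.6 w 0.094 0.0
```

View pics/a.png

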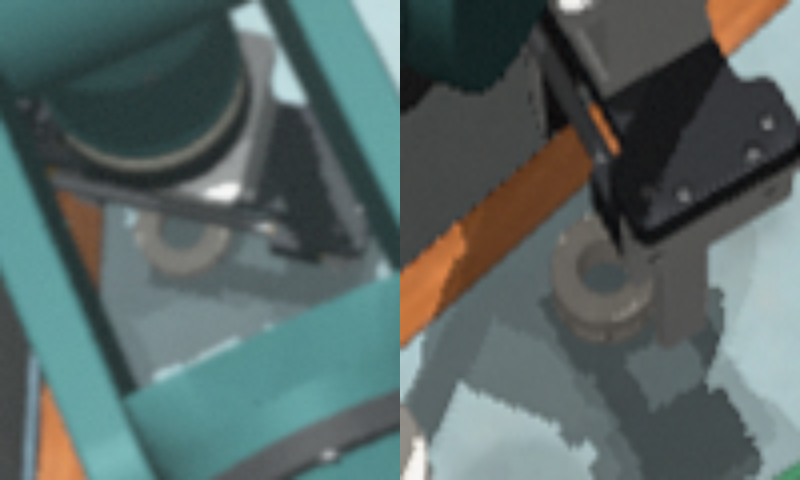

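The ring is still where it was, at scene px (286,178), with the open fingers above it and offset about 1.6 cm to the right. I'll shift left, go down and grasp.

Call:
{"api": "servo_tool", "payload": {
  "targets": [
    [0,1.65,0,0],
    [0,1.65,2,0],
    [0,1.65,5,0],
    [0,1.65,6.2,0],
    [0,1.65,6.2,0]
  ]
}}

```text
time: 3.32
tool_pos: [0.5682, 0.3491, 0.0147]
ee_rot: [-3.141, -0.001, 2.926]
wrist_force: [-0.3, 0.9, 0.3]
width: 0.0938
finger_force: 0.0
```

Call:
{"api": "servo_tool", "payload": {
  "targets": [
    [0,0,0,0],
    [0,0,0,0],
    [0,0,0,0],
    [0,0,0,0],
    [0,0,0,0],
    [0,0,0,0],
    [0,0,0,0],
    [0,0,0,0]
  ],
  "claw": 200
}}

```text
time: 4.32
tool_pos: [0.5685, 0.3492, 0.0151]
ee_rot: [3.142, 0.0, 2.926]
wrist_force: [0.4, 0.3, -0.3]
width: 0.0462
finger_force: 30.0
```

```bash
python3 -c "
from h import *
go(W(0,-.024,.16))"
```

```text
go [ -3.04 -23.63 -14.49] turn -0.3 q6 -0.89 case [-0.0291  0.2124  0.0151] F [ 0.4  0.3 -0.3] t 4.33 w 0.0462 29.9998622390558
```

Call:
{"api": "servo_tool", "payload": {
  "targets": [
    [0,0,-3,0],
    [0,0,-7,0],
    [-0.5,-3,-10,0],
    [-1,-8,-10.5,0],
    [-2,-13,-10.5,0],
    [-2.5,-18,-10.5,0],
    [-3,-22,-10.5,0],
    [-3,-23.6,-10.5,0]
  ]
}}

```text
time: 5.32
tool_pos: [0.5468, 0.1102, 0.1198]
ee_rot: [-3.141, -0.001, 2.924]
wrist_force: [-0.4, 0.2, -1.9]
width: 0.0457
finger_force: 30.0
```

Call:
{"api": "servo_tool", "payload": {
  "targets": [
    [0,0,0,0],
    [0,0,0,0]
  ]
}}

```text
time: 5.58
tool_pos: [0.5474, 0.1134, 0.12]
ee_rot: [3.141, -0.0, 2.927]
wrist_force: [-0.1, 0.1, -1.6]
width: 0.0461
finger_force: 30.0
```

```bash
python3 -c "
from h import *
go(W(0,-.024,.0221));cv2.imwrite('pics/b.png',np.hstack([cv2.resize(snapshot('top')[150:310,310:450],(380,434)),cv2.resize(snapshot('scene')[160:340,280:460],(420,434))]))"
```

```text
go [-0.06 -0.15  9.79] turn -0.3 q6 -1.25 case [-0.0006 -0.0226  0.12  ] F [-0.1  0.1 -1.6] t 5.58 w 0.0461 29.99959767999826
```

View pics/b.png

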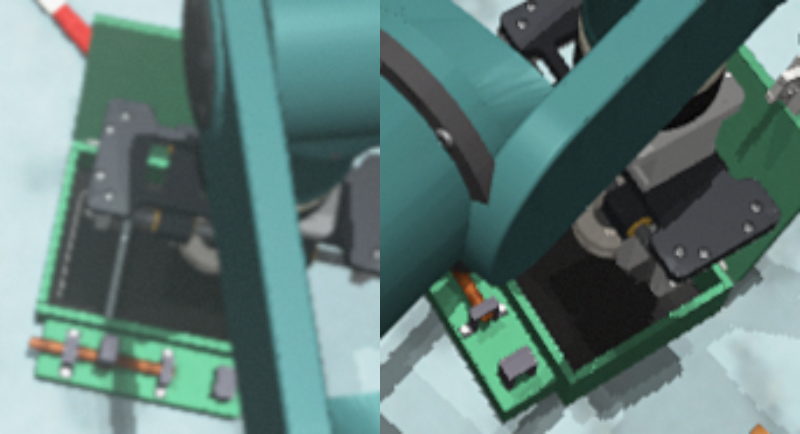

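The ring is held over the large compartment (ring at about (595,232) in the right crop) with the walls clear. I'll lower and release it.

Call:
{"api": "servo_tool", "payload": {
  "targets": [
    [0,0,3,0],
    [0,0,7,0],
    [0,0,9,0],
    [0,0,9.7,0],
    [0,0,9.7,0],
    [0,0,9.7,0]
  ]
}}

```text
time: 6.42
tool_pos: [0.5485, 0.1126, 0.0246]
ee_rot: [3.141, 0.003, 2.927]
wrist_force: [0.2, -0.2, -1.2]
width: 0.0459
finger_force: 30.0
```

Call:
{"api": "servo_tool", "payload": {
  "targets": [
    [0,0,0,0],
    [0,0,0,0],
    [0,0,0,0],
    [0,0,0,0],
    [0,0,0,0]
  ],
  "claw": 75
}}

```text
time: 7.05
tool_pos: [0.5474, 0.1122, 0.0232]
ee_rot: [-3.141, 0.0, 2.926]
wrist_force: [0.4, 0.4, -0.3]
width: 0.0664
finger_force: 0.0
```

Call:
{"api": "servo_tool", "payload": {
  "targets": [
    [0,0,-4,0],
    [0,0,-9,0],
    [0,0,-14,0],
    [0,0,-19,0],
    [0,0,-23,0],
    [0,0,-23,0]
  ]
}}

```text
time: 7.8
tool_pos: [0.5491, 0.1124, 0.2578]
ee_rot: [3.139, 0.008, 2.926]
wrist_force: [-0.3, -0.0, 0.2]
width: 0.0662
finger_force: 0.0
```

```bash
python3 -c "
from h import *
go(W(.14,0,.25));cv2.imwrite('pics/c.png',np.hstack([cv2.resize(snapshot('top')[150:310,310:450],(380,434)),cv2.resize(snapshot('scene')[130:340,280:490],(420,434))]))"
```

```text
go [-13.85   2.4    0.9 ] turn -0.3 q6 -1.25 case [ 0.0013 -0.0232  0.2578] F [-0.3 -0.   0.2] t 7.8 w 0.0662 0.0
```

View pics/c.png

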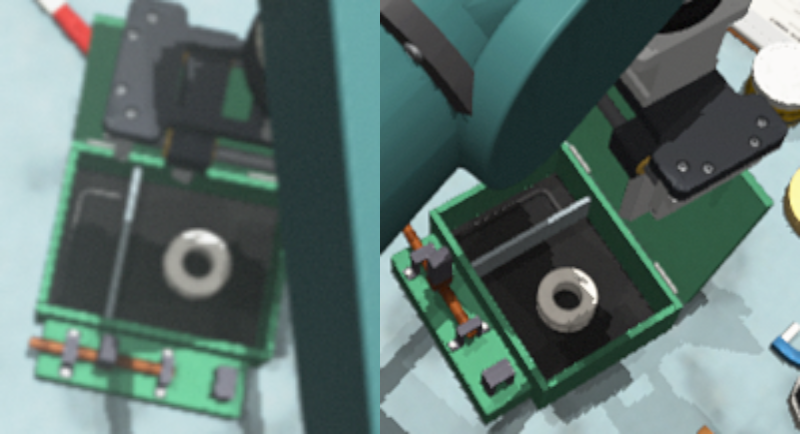

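The ring lies flat in the large compartment at (197,262) in the left crop, with the lid still open. Next I'll triangulate the lid edge from the first pictures.

```bash
python3 -c "
from h import *
for s,t in (((408,145),(345.7,156)),((474,232),(440,174))):
    p=tri(s,t);print(p,C(p))"
```

```text
[0.68367834 0.1929537  0.16324439] [0.11610323 0.08359303 0.16324439]
[0.64706772 0.02957897 0.16493325] [ 0.11435399 -0.08382435  0.16493325]
```

Call:
{"api": "servo_tool", "payload": {
  "targets": [
    [-3,0.5,0,0],
    [-8,1.5,0,0],
    [-12,2.4,0,0],
    [-15.4,2.4,0,0],
    [-15.4,2.4,3,0],
    [-15.4,2.4,7,0],
    [-15.4,2.4,10,0],
    [-15.4,2.4,10.5,0]
  ],
  "claw": 255
}}

```text
time: 8.9
tool_pos: [0.7, 0.1025, 0.1414]
ee_rot: [-3.138, -0.011, 2.926]
wrist_force: [-0.3, 0.5, -0.7]
width: 0.0002
finger_force: 0.0
```

Call:
{"api": "servo_tool", "payload": {
  "targets": [
    [0,0,0,0]
  ]
}}

```text
time: 9.02
tool_pos: [0.7025, 0.1027, 0.1471]
ee_rot: [-3.141, -0.002, 2.926]
wrist_force: [0.1, 0.5, 0.3]
width: 0.0005
finger_force: 0.0
```

```bash
python3 -c "
from h import *
go(W(.15,0,.15))"
```

```text
go [ 0.33  0.07 -0.29] turn -0.3 q6 -1.29 case [ 0.1533 -0.0008  0.1471] F [0.1 0.5 0.3] t 9.03 w 0.0005 0.0
```

Call:
{"api": "servo_tool", "payload": {
  "targets": [
    [2,0,0,0],
    [3.5,0,0,0],
    [5,0,0,0],
    [6.5,0,0,0],
    [8,0,0,0],
    [9.5,0,0,0],
    [11,0,0,0]
  ]
}}

```text
time: 9.9
tool_pos: [0.5968, 0.1262, 0.1506]
ee_rot: [3.14, 0.006, 2.926]
wrist_force: [3.2, -0.3, -1.7]
width: 0.0004
finger_force: 1.0
```

Call:
{"api": "servo_tool", "payload": {
  "targets": [
    [1.5,0,0,0],
    [3,0,0,0],
    [4.5,0,0,0],
    [6,0,0,0],
    [7.5,0,0,0],
    [7.5,0,0,0]
  ]
}}

```text
time: 10.65
tool_pos: [0.521, 0.1427, 0.1482]
ee_rot: [-3.141, -0.001, 2.927]
wrist_force: [0.5, -0.1, -0.2]
width: 0.0004
finger_force: 0.0
```

```bash
python3 -c "
from h import *
go(W(.0,0,.15));cv2.imwrite('pics/d.png',np.hstack([cv2.resize(snapshot('top')[150:310,310:450],(380,434)),cv2.resize(snapshot('scene')[130:340,280:490],(420,434))]))"
```

```text
go [-3.25 -0.03 -0.18] turn -0.3 q6 -1.19 case [-0.0325  0.0005  0.1482] F [ 0.5 -0.1 -0.2] t 10.65 w 0.0004 0.0
```

View pics/d.png

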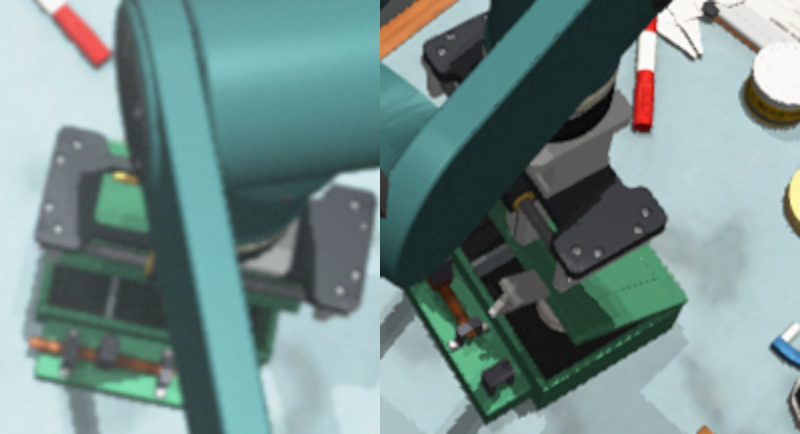

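The lid is past its tipping point and sinking. The hasp tongue shows at (518,290) in the right crop. I'll move over the grip post while it closes.

Call:
{"api": "servo_tool", "payload": {
  "targets": [
    [1,0.5,-1,0],
    [2.5,1.5,-1,0],
    [4.5,2.5,-1,0],
    [5.45,2.95,-1,0],
    [5.45,2.95,-1,0],
    [5.45,2.95,-1,0],
    [5.45,2.95,-1,0],
    [5.45,2.95,-1,0]
  ],
  "claw": 170
}}

```text
time: 11.75
tool_pos: [0.4756, 0.1824, 0.158]
ee_rot: [-3.141, -0.0, 2.925]
wrist_force: [-0.3, -0.0, -0.5]
width: 0.0315
finger_force: 0.0
```

```bash
python3 -c "
from h import *
go(W(-.087,.03,.081));cv2.imwrite('pics/e.png',np.hstack([cv2.resize(snapshot('top')[190:320,310:440],(400,400)),cv2.resize(snapshot('scene')[190:340,270:420],(400,400))]))"
```

```text
go [0.18 0.01 7.7 ] turn -0.4 q6 -1.1 case [-0.0852  0.0299  0.158 ] F [-0.3 -0.  -0.5] t 11.75 w 0.0315 0.0
```

View pics/e.png

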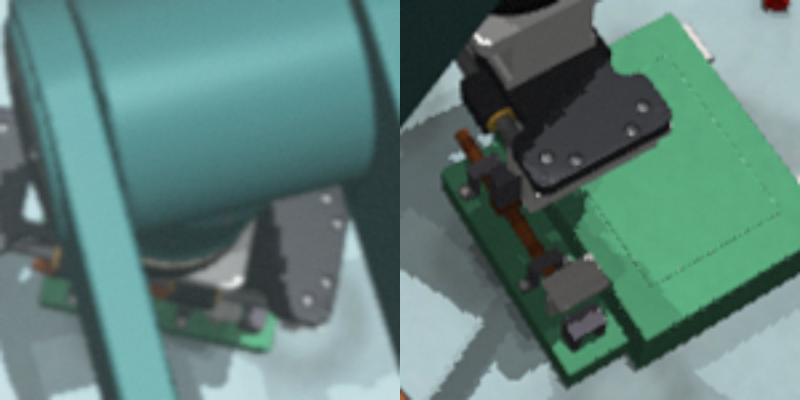

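The lid looks shut, with its tongue at (578,285) in the right crop, hanging beside the keeper. I'll go down around the post.

Call:
{"api": "servo_tool", "payload": {
  "targets": [
    [0.2,0,2,0],
    [0.2,0,4,0],
    [0.2,0,5.5,0],
    [0.2,0,6.5,0],
    [0.2,0,7.3,0],
    [0.2,0,7.7,0],
    [0.2,0,7.7,0]
  ]
}}

```text
time: 12.72
tool_pos: [0.4734, 0.1832, 0.0812]
ee_rot: [-3.142, 0.0, 2.926]
wrist_force: [0.3, -0.1, -0.2]
width: 0.0312
finger_force: 0.0
```

Call:
{"api": "servo_tool", "payload": {
  "targets": [
    [0,0,0,0],
    [0,0,0,0],
    [0,0,0,0]
  ],
  "claw": 210
}}

```text
time: 13.1
tool_pos: [0.4735, 0.1832, 0.0814]
ee_rot: [3.141, 0.001, 2.926]
wrist_force: [-0.6, -0.5, -0.5]
width: 0.017
finger_force: 0.0
```

```bash
python3 -c "
from h import *
go(W(-.087,.03,.081))"
```

```text
go [-0.04 -0.02  0.04] turn -0.3 q6 -1.1 case [-0.0874  0.0302  0.0814] F [-0.6 -0.5 -0.5] t 13.1 w 0.017 0.0
```

Call:
{"api": "servo_tool", "payload": {
  "targets": [
    [0,0,0,0],
    [0,0,0,0],
    [0,0,0,0]
  ],
  "claw": 255
}}

```text
time: 13.48
tool_pos: [0.4734, 0.1833, 0.0813]
ee_rot: [3.141, 0.0, 2.926]
wrist_force: [0.1, 0.9, 1.2]
width: 0.0119
finger_force: 30.0
```

Call:
{"api": "servo_tool", "payload": {
  "targets": [
    [0,-0.2,0,0],
    [0,-0.4,0,0],
    [0,-0.5,0,0],
    [0,-0.5,0,0]
  ]
}}

```text
time: 13.98
tool_pos: [0.4728, 0.1804, 0.0813]
ee_rot: [3.137, 0.001, 2.927]
wrist_force: [1.4, 6.3, -1.2]
width: 0.0116
finger_force: 30.0
```

```bash
cat > s.py <<'E'
from h import *
o=get_obs();c=C(o["tool_pos"]);f=RC.T@o["wrist_force"][:2]
print("bolt~",(.0302-c[1]).round(4),"Fy",f[1].round(1),"t",o["time"],"w",o["width"],"case",c.round(4))
E
python3 s.py
```

```text
bolt~ 0.0028 Fy 6.5 t 13.975 w 0.011617942849472172 case [-0.0875  0.0274  0.0813]
```

Call:
{"api": "servo_tool", "payload": {
  "targets": [
    [0,-0.3,0,0],
    [0,-0.6,0,0],
    [0,-0.9,0,0],
    [0,-1.1,0,0],
    [0,-1.1,0,0],
    [0,-1.1,0,0]
  ]
}}

```text
time: 14.72
tool_pos: [0.4715, 0.1738, 0.0813]
ee_rot: [3.127, 0.002, 2.927]
wrist_force: [6.3, 17.5, -5.2]
width: 0.0119
finger_force: 30.0
```

```bash
python3 s.py
```

```text
bolt~ 0.0096 Fy 18.5 t 14.725 w 0.011870369100721869 case [-0.0875  0.0206  0.0813]
```

Call:
{"api": "servo_tool", "payload": {
  "targets": [
    [0,-0.2,0,0],
    [0,-0.2,0,0],
    [0,0.4,0,0],
    [0,1,0,0],
    [0,1.6,0,0],
    [0,2.2,0,0],
    [0,2.7,0,0],
    [0,2.9,0,0]
  ]
}}

```text
time: 15.72
tool_pos: [0.4753, 0.1922, 0.0813]
ee_rot: [-3.133, -0.001, 2.925]
wrist_force: [-4.3, -12.6, 6.9]
width: 0.012
finger_force: 30.0
```

Call:
{"api": "servo_tool", "payload": {
  "targets": [
    [0,0.2,0,0],
    [0,0.4,0,0],
    [0,0.4,0,0],
    [0,0.4,0,0]
  ]
}}

```text
time: 16.23
tool_pos: [0.4754, 0.193, 0.0812]
ee_rot: [-3.126, -0.002, 2.924]
wrist_force: [-6.1, -18.6, 9.3]
width: 0.0116
finger_force: 30.0
```

```bash
python3 s.py
```

```text
bolt~ -0.01 Fy -19.4 t 16.225 w 0.011632560826782181 case [-0.0876  0.0402  0.0812]
```

Call:
{"api": "servo_tool", "payload": {
  "targets": [
    [0,0.1,0,0],
    [0,-0.6,0,0],
    [0,-1.3,0,0],
    [0,-1.9,0,0],
    [0,-2.5,0,0],
    [0,-3,0,0],
    [0,-3.3,0,0],
    [0,-3.4,0,0]
  ]
}}

```text
time: 17.23
tool_pos: [0.4714, 0.1737, 0.0813]
ee_rot: [3.125, 0.002, 2.927]
wrist_force: [6.1, 21.0, -6.4]
width: 0.0118
finger_force: 30.0
```

Call:
{"api": "servo_tool", "payload": {
  "targets": [
    [0,-0.1,0,0],
    [0,-0.1,0,0],
    [0,-0.1,0,0]
  ]
}}

```text
time: 17.6
tool_pos: [0.4714, 0.1735, 0.0814]
ee_rot: [3.124, 0.002, 2.928]
wrist_force: [6.2, 21.9, -5.4]
width: 0.012
finger_force: 30.0
```

```bash
python3 s.py
```

```text
bolt~ 0.0099 Fy 22.7 t 17.6 w 0.011993542401119262 case [-0.0875  0.0203  0.0814]
```

Stroke 2 stopped too. Going back, then forward stroke 3.

Call:
{"api": "servo_tool", "payload": {
  "targets": [
    [0,0.7,0,0],
    [0,1.4,0,0],
    [0,2,0,0],
    [0,2.6,0,0],
    [0,3.1,0,0],
    [0,3.5,0,0],
    [0,3.6,0,0],
    [0,3.6,0,0]
  ]
}}

```text
time: 18.6
tool_pos: [0.4755, 0.1933, 0.0812]
ee_rot: [-3.125, -0.002, 2.924]
wrist_force: [-6.0, -19.7, 10.6]
width: 0.012
finger_force: 30.0
```

Call:
{"api": "servo_tool", "payload": {
  "targets": [
    [0,-0.7,0,0],
    [0,-1.4,0,0],
    [0,-2,0,0],
    [0,-2.6,0,0],
    [0,-3.1,0,0],
    [0,-3.5,0,0],
    [0,-3.6,0,0],
    [0,-3.6,0,0]
  ]
}}

```text
time: 19.6
tool_pos: [0.4714, 0.1734, 0.0814]
ee_rot: [3.124, 0.002, 2.928]
wrist_force: [6.0, 20.9, -5.2]
width: 0.012
finger_force: 30.0
```

```bash
python3 s.py
```

```text
bolt~ 0.01 Fy 21.7 t 19.6 w 0.01203610143881134 case [-0.0874  0.0202  0.0814]
```

Call:
{"api": "servo_tool", "payload": {
  "targets": [
    [0,0.7,0,0],
    [0,1.4,0,0],
    [0,2,0,0],
    [0,2.6,0,0],
    [0,3.1,0,0],
    [0,3.5,0,0],
    [0,3.6,0,0],
    [0,3.6,0,0]
  ]
}}

```text
time: 20.6
tool_pos: [0.4755, 0.1932, 0.0812]
ee_rot: [-3.125, -0.002, 2.924]
wrist_force: [-6.1, -19.1, 11.3]
width: 0.0116
finger_force: 30.0
```

Call:
{"api": "servo_tool", "payload": {
  "targets": [
    [0,-0.7,0,0],
    [0,-1.4,0,0],
    [0,-2,0,0],
    [0,-2.6,0,0],
    [0,-3.1,0,0],
    [0,-3.5,0,0],
    [0,-3.6,0,0],
    [0,-3.6,0,0]
  ]
}}

```text
time: 21.6
tool_pos: [0.4713, 0.1733, 0.0813]
ee_rot: [3.124, 0.002, 2.928]
wrist_force: [6.2, 21.3, -4.5]
width: 0.0121
finger_force: 30.0
```

```bash
python3 s.py
```

```text
bolt~ 0.0101 Fy 22.2 t 21.6 w 0.012121342108535214 case [-0.0875  0.0201  0.0813]
```

Call:
{"api": "servo_tool", "payload": {
  "targets": [
    [0,0.7,0,0],
    [0,1.4,0,0],
    [0,2,0,0],
    [0,2.6,0,0],
    [0,3.1,0,0],
    [0,3.5,0,0],
    [0,3.7,0,0],
    [0,3.7,0,0]
  ]
}}

```text
time: 22.6
tool_pos: [0.4755, 0.1934, 0.0812]
ee_rot: [-3.123, -0.002, 2.924]
wrist_force: [-5.1, -19.5, 10.3]
width: 0.0118
finger_force: 30.0
```

Call:
{"api": "servo_tool", "payload": {
  "targets": [
    [0,-0.7,0,0],
    [0,-1.4,0,0],
    [0,-2,0,0],
    [0,-2.6,0,0],
    [0,-3.1,0,0],
    [0,-3.5,0,0],
    [0,-3.7,0,0],
    [0,-3.7,0,0]
  ]
}}

```text
time: 23.6
tool_pos: [0.4697, 0.1654, 0.0813]
ee_rot: [-3.141, 0.001, 2.926]
wrist_force: [1.2, 4.1, 3.2]
width: 0.0116
finger_force: 30.0
```

```bash
python3 s.py
```

```text
bolt~ 0.0182 Fy 4.2 t 23.6 w 0.011629335247433486 case [-0.0874  0.012   0.0813]
```

The rust is loose. Shooting the bolt home.

Call:
{"api": "servo_tool", "payload": {
  "targets": [
    [0,-0.4,0,0],
    [0,-0.8,0,0],
    [0,-1.2,0,0],
    [0,-1.6,0,0],
    [0,-1.9,0,0],
    [0,-2.1,0,0],
    [0,-2.1,0,0]
  ]
}}

```text
time: 24.48
tool_pos: [0.4661, 0.1478, 0.0813]
ee_rot: [3.135, 0.002, 2.926]
wrist_force: [4.3, 11.6, -0.6]
width: 0.0115
finger_force: 30.0
```

```bash
python3 s.py
```

```text
bolt~ 0.0361 Fy 12.2 t 24.475 w 0.01152359517471123 case [-0.0873 -0.0059  0.0813]
```

The bolt is home at about 36 mm. I'll take the load off, open and lift clear.

Call:
{"api": "servo_tool", "payload": {
  "targets": [
    [0,0.2,0,0],
    [0,0.3,0,0],
    [0,0.3,0,0]
  ]
}}

```text
time: 24.85
tool_pos: [0.4662, 0.148, 0.0813]
ee_rot: [3.141, 0.001, 2.926]
wrist_force: [4.0, 4.0, 1.3]
width: 0.0121
finger_force: 30.0
```

Call:
{"api": "servo_tool", "payload": {
  "targets": [
    [0,0,0,0],
    [0,0,0,0],
    [0,0,0,0],
    [0,0,0,0]
  ],
  "claw": 170
}}

```text
time: 25.35
tool_pos: [0.4652, 0.1477, 0.0808]
ee_rot: [-3.141, -0.001, 2.926]
wrist_force: [-0.2, -0.4, 0.3]
width: 0.0312
finger_force: 0.0
```

Call:
{"api": "servo_tool", "payload": {
  "targets": [
    [0,0,-2,0],
    [0,0,-6,0],
    [0,0,-11,0],
    [6,0,-14,0],
    [12,0,-14,0],
    [16,0,-14,0],
    [16,0,-14,0]
  ]
}}

```text
time: 26.22
tool_pos: [0.3076, 0.1826, 0.2218]
ee_rot: [3.141, 0.002, 2.929]
wrist_force: [0.5, 0.1, -0.3]
width: 0.0313
finger_force: 0.0
```

```bash
python3 s.py; python3 -c "
from h import *
print(proj('scene',W(-.087,.03-.036,.095)))
cv2.imwrite('pics/f.png',np.hstack([cv2.resize(snapshot('top')[190:320,310:440],(400,400)),cv2.resize(snapshot('scene')[190:340,270:420],(400,400))]))"
```

```text
bolt~ 0.0352 Fy 0.2 t 26.225 w 0.03132687498933656 case [-0.2495 -0.005   0.2218]
[321.77844871 273.71284225]
```

View pics/f.png

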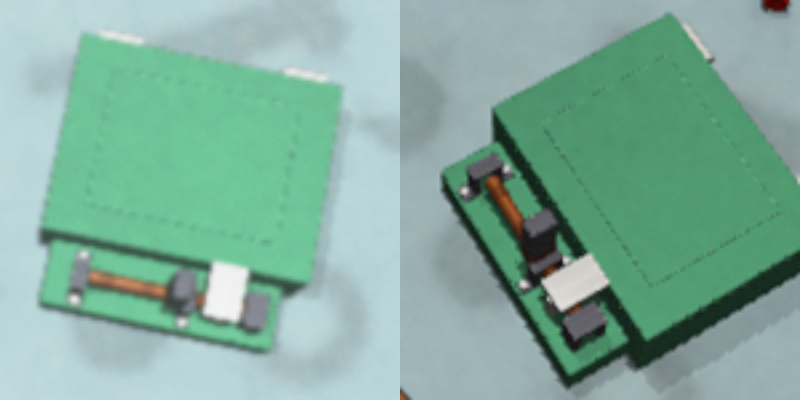

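The lid is shut. The post top is at (539,222) in the right crop, which matches the predicted home position (538,223), and the rod runs through the hasp into the keeper.

```bash
python3 -c "
from bench import *
print(close_job())"
```

```text
the job is handed in; nothing more can be done
None
```

I handed the job in at about 26 s: the small ring lies flat in the large compartment, the lid is shut, the bolt is home through the hasp at about 36 mm, and the larger ring was left alone; the judge's verdict was not shown.

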